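# Pull the fuse carrier from the workshop fuse box

## Task

The machine's fuses need checking: fold the clear hinged cover of the fuse box up until it stands straight up, and leave it standing like that. Then pinch the fuse carrier's two orange side catches together, lift the carrier out and hold it up, upright and well clear above the box's rim, with both catches still pinched fully in. The job finishes while you are holding it there; do not disturb the tin, the jar and the wrench lying around the box.

Things in the scene. Friction and masses are not known exactly. Their poses are not given: they have to be found in the camera images.
- fusebox: Grey open-topped fuse box fixed to the bench, 160 (its x) x 232 (its y) x 72 mm high, walls 5 mm, floor 6 mm thick. Origin: centre of its underside, on the bench; z up. The cover's hinge runs along y on top of its +x wall. Two conduit stubs stick out 40 mm low on its +x side.
- cover (a joint): Angle of the cover in rad: 0 lies shut on the box, 1.57 stands straight up, 2.4 is the stop, leaning far back. The hinge is stiff: the cover stays wherever it is left; about 5 N at the bar, across the cover, moves it.
- cover_hinge (a point): Centre of the cover's hinge line (80 mm from the box's centre along the box's +x, 76 mm above the bench). Its axes turn with the cover: y is the hinge line (box's y); the cover reaches 162 mm from here along -x, is 236 mm wide, 4 mm thick; z is the normal of its outer face (up when shut, the box's +x when upright).
- cover_bar (a point): Middle of the steel bar handle on the cover's outer face: round, 10 mm thick, parallel to the hinge, clear for 110 mm between its posts, axis 44 mm off the face. At -125 mm x, +47 mm z from cover_hinge in the turning frame; the cover's free edge is 37 mm farther out. It can be pinched across from above and swivels between the fingers as the cover turns.
- socket: Black socket fixed to the box floor that holds the carrier, 49 (x) x 76 (y) mm, its top edge 20 mm above its origin. Origin: centre of its underside, 6 mm above the bench. Axes parallel to the box's. It stands 15 to 25 mm from the middle of the box towards the box's -x side, and up to 20 mm to either side.
- carrier: Loose grey fuse carrier, about 0.14 kg, core 36 (x) x 26 (y) x 56 mm high, an orange sprung catch on its +y and its -y side. Origin: centre of its underside (10 mm above the bench when seated); z up, axes parallel to the box's when seated. Over the catches' outer faces 52 mm (free) or 38 mm (pinched fully in). They stand free above the socket 16 to 52 mm above the origin: pinch there along y.
- catch_left (a joint): Inward travel of the +y catch (a plate 24 mm wide along x) in m: 0 free, 0.007 fully in. Spring 2 N at first, 8 N fully in; then it is solid and carries a firm grip of 15 to 40 N. A nose at its foot locks under the socket's ledge: the carrier comes out only with both catches pinched in by more than 4 mm.
- catch_right (a joint): Inward travel of the -y catch, the same.
- tin: Bystander: blue tin, 60 mm diameter, 65 mm high, standing on the bench beside the box. Origin: centre of its underside.
- jar: Bystander: amber jar, 56 mm diameter, 80 mm high, standing on the bench beside the box. Origin: centre of its underside.
- wrench: Bystander: steel wrench, 170 mm long, lying on the bench beside the box. Origin: centre of its underside, x along its length.

How it is judged (in metres and radians):
On the way, in this order (a step that is already met when the one before it is completed fails the run):
1. the cover stands straight up (within 12 degrees), the carrier still seated (value of joint cover between 1.36 and 1.78 rad and z of carrier in the frame of fusebox below 0.016 m), for 0.2 s.
2. both catches are pinched in while the carrier still sits in its socket (value of joint each of catch_left, catch_right above 0.0035 m and z of carrier in the frame of socket below 0.01 m and contact force between the fingers and carrier above 1 N), for 0.05 s.
At the end, for the whole second after the job is handed in: The cover stands upright within 12 degrees; the carrier is held still by the fingers, upright within 17 degrees, its underside more than 105 mm above the bench (33 mm over the box's rim), both catches pinched in by more than 5 mm, and it touches neither the box, its cover nor the socket (value of joint cover between 1.36 and 1.78 rad and height (world z) of carrier above 0.105 m and angle between carrier's own z axis and vertical below 0.3 rad and value of joint each of catch_left, catch_right above 0.005 m and contact force between the fingers and carrier above 1 N and contact force between carrier and fusebox below 0.1 N and contact force between carrier and socket below 0.1 N and linear speed of carrier below 0.05 m/s); the arm keeps its last pose, push and grip.
It fails at once if the tin, the jar or the wrench is shifted by more than 40 mm or the tin or jar tips over (distance of any of tin, jar, wrench from where it was at the start of the episode above 0.04 m or angle between any of tin, jar's own z axis and vertical above 0.6 rad).
It also fails if it takes over 54 s, if anything falls off the work surface, if the arm or the gripper's body presses on something with over 40 N, if the wrist force passes 120 N, or if a joint passes its speed limit or range.

## Robot

A 6-joint arm with a two-finger parallel gripper is mounted at the origin on the work surface. World frame = base frame: x ahead of the robot, y to its left, z up, the work surface at z = 0. Lengths are in m, angles in degrees, forces in N, time in s.
With the tool pointing down it reaches from about 0.275 to 0.85 m from the base axis. Payload 5.2 kg.
Tool frame: the origin (TCP) lies midway between the tips of the shut fingers; the grasp point (between the pads) lies 19 mm behind it (manip.grip_depth is the distance from the TCP to the grasp point, in m); z points along the fingers, y is the direction in which the jaws open and shut (so a half turn about z gives the same grasp; the last joint's range is limited). The gripper opens to 85 mm and grips with 20 to 120 N. Pads are 22 mm wide; open, the fingers measure 114 mm over their backs; the gripper's body (76 mm by 85 mm) begins 54 mm behind the grasp point. The pads swing forward as they close: fully open they stand 13 mm farther back than shut.
Start: joints at [-84.443, 14.817, 87.949, -0, 77.235, -11.62], TCP at [0.162, -0.525, 0.231] pointing down, gripper open.
Joint ranges: [-179.93, 179.93], [-52.35, 119.4], [10.71, 147.94], [-69.91, 249.91], [12.55, 155.21], [-178.61, 178.61]. Speed limits (degrees/s): [147.25, 147.25, 180, 180, 180, 180].

## Interface

Orientations are given as a 3x3 rotation matrix whose columns are the frame's x, y, z axes.
In Python, from workcell import manip, cams gives the robot as it stands.
- The arm moves only by the tool jog_arm, never from a script. Its argument "deltas" is a list of rows, each a list of 7 numbers: the closure in counts, from 0 (fully open) to 255 (shut), then the shift along the tool's x, y, z in m, then the turn, a rotation vector about the tool's x, y, z in rad. In form: [[jaw, x, y, z, rx, ry, rz], ...]. A call has 1 to 5 rows; each row shifts and turns the commanded pose from where the row before left it, along the tool's axes as they then stand; what a row does not reach is not made up. A row lasts 1/12 s, in which the tool goes at most 41.7 mm and 7.16 degrees, less where a joint would pass 70% of its speed; a pose out of reach is approached as far as the arm can. A call with a gripper value outside its range is refused whole. The fingers move at their own pace and stop on an object; the grip force is fixed at half the most. Time passes only in rows, so rows that do not move let the fingers close. It gives the time, the measured TCP pose, the force and the opening at its end, in the units of the state.
- manip.get_state(): the state, without advancing time (a new reading comes with each control period).
- cams.capture(name): name is "side" or "top"; returns (picture, depth): 400x640x3 uint8, blue, green, red; 400x640 float32, m along the optical axis (not along the pixel's ray), 0 where there is no reading.
- cams.get_calibration(name): a dict with "vfov" (degrees; the focal length in pixels is half the picture's height over the tangent of half this angle, whatever the lens; pixels are square), "cx", "cy" (the principal point, pixels), "xyz" and "attitude" of the camera in the world. Camera axes: x right, y down, z forward; pixel columns grow to the right and rows downward; lengths in m; the calibration is good to about 2 mm. A picture is of the moment at which its call begins. get_calibration takes no time and is no camera call.
- manip.sign_off(): hands the job in, once; it reports no verdict.
Trained networks look in the newest picture that a camera, given by its name, has taken for a name from the list of things; names that differ only in an ending like _2 or _b are one class to them, and where a whole thing is asked for, a point or a joint stands for the part that bears it (a point fixed in the world has none). Each returns a list of dicts, best first, with "conf" (0 to 1); they miss things now and then, are a little off and sometimes report something else, mostly with a low value. They report only what shows in the picture. A call takes as long as a camera call.
- cams.find_in(camera, thing): "rect" ([left, top, right, bottom] in pixels, round what is visible of it).
- cams.silhouettes(camera, thing): "region" (400x640 bool, what is visible of it) and "rect" ([left, top, right, bottom] in pixels, round what is visible of it).
The state is a dict: "time_s": time; "joint_positions": joint angles; "joint_vel": joint speeds; "effort": joint torques, N m; "tool_pos": TCP position; "orientation": TCP orientation; "wrist_force": force on the tool from outside, world axes, zero at the start; "moment": the same for the moment, N m; "opening": finger opening in m.
Only numpy, scipy, OpenCV 4.12 (cv2) and the standard library are available. Lean on these libraries where they do the work, as an engineer would, in place of code of your own. Each camera call takes 0.05 s, during which the arm holds its last target.

## Working session

There is one attempt and no reset: what is moved stays moved. The work goes in short steps, Python scripts to look and compute and a tool call to move; the robot and the scene stay as the last step left them, time stands still between calls to the robot, and variables do not carry over. Pictures are saved under pics/ and viewed, and the job is handed in when it is done.

Besides the shell and the picture viewer there is one more tool, called after ">>>" as name([rows], argument=value, ...), one row to a line, values as JSON. jog_arm: Moves the arm, as the interface text tells. Its arguments: {"type":"object","properties":{"deltas":{"type":"array","items":{"type":"array","items":{"type":"number"}}}},"required":["deltas"]}

```bash
ls; mkdir -p pics
python3 - <<'E'
from workcell import manip, cams
import cv2, numpy as np
s=manip.get_state(); print(s, manip.grip_depth)
for n in("side","top"):
    im,d=cams.capture(n); cv2.imwrite(f"pics/{n}0.png",im); np.save(f"pics/{n}0.npy",d); print(n,cams.get_calibration(n), (d>0).mean())
    for t in("fusebox","cover","cover_bar","socket","carrier","tin","jar","wrench"):
        r=cams.find_in(n,t); print(n,t,[(x['rect'],round(x['conf'],2)) for x in r][:2])
E
```

```text
pics
{'time_s': 0.0, 'joint_positions': array([-8.44437716e+01,  1.48620377e+01,  8.80138039e+01, -5.01491644e-05,
        7.72340320e+01, -1.16192396e+01]), 'joint_vel': array([-0.06242452,  0.04278933,  0.11182498, -0.03650347,  0.07008295,
       -0.01046371]), 'effort': array([ 1.20205605e-03, -4.46021104e+01, -2.90567493e+01, -3.67923340e-04,
        1.18723721e-02,  1.26967944e-05]), 'tool_pos': array([ 0.16238576, -0.52490987,  0.2304295 ]), 'orientation': array([[ 9.55404865e-01,  2.95299017e-01, -1.86521739e-04],
       [ 2.95298824e-01, -9.55403036e-01,  1.90856105e-03],
       [ 3.85392766e-04, -1.87852817e-03, -9.99998161e-01]]), 'wrist_force': array([ 0.25562387, -0.75625368,  0.08397056]), 'moment': array([-0.01037784, -0.029607  ,  0.05581195]), 'opening': 0.08515947478761271} 0.0187
side {'vfov': 46.28304462561711, 'cx': 312.6582408100091, 'cy': 207.04005654974264, 'xyz': array([0.01355084, 0.64954943, 0.805857  ]), 'attitude': array([[-0.74562108, -0.44875424,  0.49261428],
       [-0.66620921,  0.48575587, -0.56586794],
       [ 0.01464536, -0.75010724, -0.66115403]
[... 279 characters left out ...]
 0.73)]
side jar []
side wrench [([285.6, 257.3, 363.0, 290.5], 0.7)]
top {'vfov': 43.01438990212765, 'cx': 323.9063221210774, 'cy': 196.048067719922, 'xyz': array([0.33625898, 0.04444644, 1.14802182]), 'attitude': array([[-0.01889808, -0.98586113,  0.16649536],
       [-0.99979592,  0.01982295,  0.00389468],
       [-0.00714005, -0.16638778, -0.98603455]])} 0.99599609375
top fusebox [([317.2, 131.2, 446.6, 232.2], 0.57)]
top cover [([319.8, 141.6, 445.0, 224.1], 0.64)]
top cover_bar [([319.8, 140.5, 445.5, 223.7], 0.91)]
top socket []
top carrier []
top tin [([453.8, 173.9, 485.7, 206.7], 0.73)]
top jar [([261.3, 141.4, 291.3, 171.7], 0.85)]
top wrench [([276.4, 202.7, 313.1, 265.7], 0.85)]
```

Run:
```python
import cv2
for n,(x0,y0,x1,y1) in {"side":(250,120,450,270),"top":(250,100,500,280)}.items():
    im=cv2.imread(f"pics/{n}0.png")
    cv2.imwrite(f"pics/{n}0c.png",cv2.resize(im[y0:y1,x0:x1],None,fx=3.2,fy=3.2,interpolation=cv2.INTER_CUBIC))
```

```text
(no output)
```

View pics/side0.png

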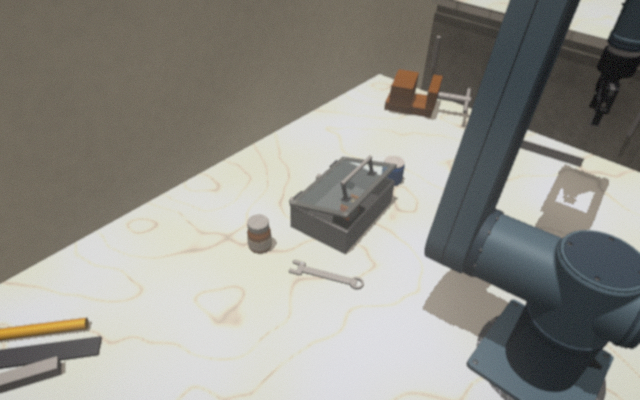

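View pics/top0.png

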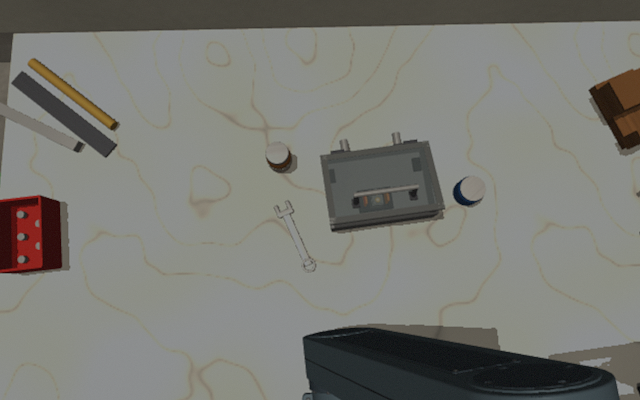

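```bash
sleep 1
```

```text
(no output)
```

View pics/side0c.png

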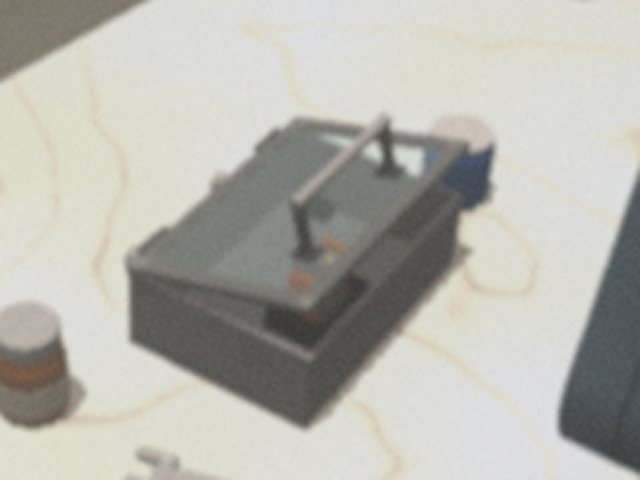

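View pics/top0c.png

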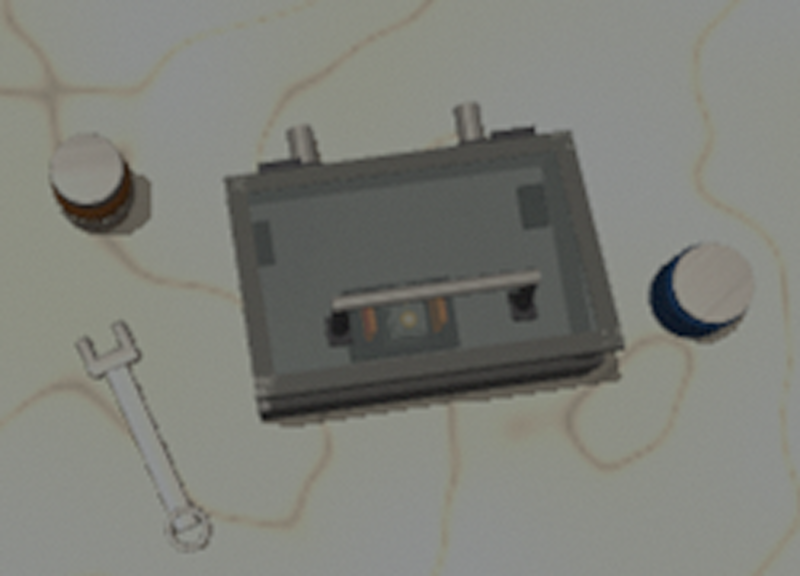

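The cover starts slightly ajar, with its free edge toward the robot. The hinge and conduit stubs are on the far (+x) side. The jar is at top-picture (279,157), the tin at (469,191) and the wrench at (295,235). The carrier's orange catches show at about (365,201) and (387,198). Next I'll measure from depth.

```bash
cat > h.py <<'E'
import numpy as np, cv2
from workcell import manip, cams
def K(n):
    c=cams.get_calibration(n); f=200/np.tan(np.radians(c['vfov']/2)); return f,c['cx'],c['cy'],np.array(c['xyz']),np.array(c['attitude'])
def cloud(n,d):
    f,cx,cy,t,R=K(n); v,u=np.mgrid[0:400,0:640]
    P=np.stack([(u-cx)/f*d,(v-cy)/f*d,d],-1)@R.T+t
    P[d<=0]=np.nan; return P
def ray_z(n,u,v,z):
    f,cx,cy,t,R=K(n); r=R@np.array([(u-cx)/f,(v-cy)/f,1]); return t+r*(z-t[2])/r[2]
def proj(n,p):
    f,cx,cy,t,R=K(n); q=(np.atleast_2d(p)-t)@R; return np.stack([q[:,0]/q[:,2]*f+cx,q[:,1]/q[:,2]*f+cy],-1)
E
python3 - <<'E'
from h import *
np.set_printoptions(precision=3,suppress=True,linewidth=220)
for n in("top","side"):
    d=np.load(f"pics/{n}0.npy"); P=cloud(n,d)
    if n=="top":
        print((P[125:240:5,310:460:6,2]*1000).round())
        print("ground",np.nanmedian(P[240:300,350:450,2]))
    else: print((P[150:260:5,285:405:6,2]*1000).round())
    for t in("fusebox","tin","jar","wrench"):
        cams.capture(n) if t=="fusebox" else 0
        for s in cams.silhouettes(n,t)[:1]:
            m=s['region']; q=P[m]; q=q[~np.isnan(q[:,0])]
            print(n,t,round(s['conf'],2),m.sum(),np.median(q,0),np.percentile(q,2,0),np.percentile(q,98,0))
            np.save(f"pics/{n}_{t}_m.npy",m)
E
```

```text
[[ -2.  -2.  -3.   2.  -1.  -0.  -5.   0.  -5.  -0.  -1.  -3.  -1.   1.   1.  -2.   0.  -1.   1.  -1.   1.   3.  -2.  -3.  -4.]
 [ -4.  -2.   2.   0.  -1.   3.   1.  -0.   1.  -1.  -1.  -3.  -2.   0.   1.   1.   0.  -4.  -2.  -1.   1.   3.  -1.  -3.  -0.]
 [ -2.  -3.   2.   1.  -4.  -4.  -2.   0.  -3.   1.  -3.  -2.  -1.  -0.  38.   1.  -2.  -3.  -0.  -0.  -1.  -2.  -3.  -2.  -5.]
 [  2.  -3.  -4.  -0.  -0.  37.  33.  -1.  -2.  -3.  -2.  -5.   2.   3.  35.  -4.  -3.  77.  -4.  -2.  -2.  -3.  -2.   1.   0.]
 [ -0.  -1.  -1.  -5.  -1.  35.  37.  -2.  -1.  -3.  -2.  -1.   4.  -1.  38.  78.  81.  82.  77.  85.   2.   2.   2.  -0.   1.]
 [ -3.  -3.  -5.  -1.  -4.  80.  37.   2.  79.  81.  81.  82.  79.  82.  83.  81.  81.  84.  82.  83.  -1.   1.  -1.  -3.  -1.]
 [ -2.  -1.  80.  80.  80.  80.  78.  83.  84.  81.  83.  83.  83.  82.  86.  86.  86.  85.  87.  90.  89.  -3.   0.  -0.  -0.]
 [  2.  -1.  81.  84.  81.  83.  81.  86.  82.  87.  85.  88.  85.  88.  86.  88.  86.  91.  91.  92.  89.  -1.   0.  -0.  -4.]
 [ -0.   3.  85.  83.  84.  87.  88.  89.  89.  88.  88.  90.  88.  90.  93.
[... 4112 characters left out ...]
7.  45.  27.   1.  -2.   1.  -1.  -1.  -3.  -3.  -2.]
 [  1.  -1.  -2.  -1.  -0.  -1.  -3.   1.  11.  21.  28.   8.  -2.  -1.  -1.  -0.  -2.  -2.  -3.  -4.]
 [ -4.  -1.  -3.  -1.  -0.  -2.  -3.  -1.   0.   6.  13.  -3.  -2.  -1.  -1.   1.  -1.   0.  -3.  -3.]
 [ -3.  -2.  -1.  -1.  -2.   0.  -1.   0.  -1.  -5.  -1.  -1.  -3.   0.  -1.  -5.  -1.   1.   1.  -0.]]
side fusebox 0.8 6491 [ 0.513 -0.029  0.082] [ 0.451 -0.189  0.002] [0.62  0.051 0.154]
side tin 0.62 377 [ 0.51  -0.267  0.056] [ 0.475 -0.298  0.005] [ 0.553 -0.188  0.117]
side jar 0.98 778 [0.6   0.161 0.055] [0.586 0.131 0.008] [0.63  0.177 0.081]
side wrench 0.64 618 [0.438 0.116 0.006] [ 0.36   0.074 -0.001] [0.511 0.158 0.009]
```

Run:
```python
from h import *
np.set_printoptions(precision=4,suppress=True,linewidth=220)
for n in("top","side"):
    d=np.load(f"pics/{n}0.npy"); P=cloud(n,d); Z=P[...,2]
    roi=(P[...,0]>.42)&(P[...,0]<.68)&(P[...,1]>-.23)&(P[...,1]<.08)
    # cover: iterative plane
    m=roi&(Z>.079)&(Z<.128)
    q=P[m]
    for i in range(8):
        A=np.c_[q[:,:2],np.ones(len(q))]; c=np.linalg.lstsq(A,q[:,2],rcond=None)[0]
        r=P[...,2]-(P[...,:2]@c[:2]+c[2]); mm=m&(abs(r)<.006); q=P[mm]
    nrm=np.array([-c[0],-c[1],1]); nrm/=np.linalg.norm(nrm)
    print(n,len(q),"tilt",np.degrees(np.arccos(nrm[2])),"yaw dir",np.degrees(np.arctan2(nrm[1],nrm[0])),"rms",r[mm].std())
    # in-plane rect: largest blob
    lab=cv2.morphologyEx(mm.astype(np.uint8),cv2.MORPH_CLOSE,np.ones((3,3)))
    cn=max(cv2.findContours(lab,0,1)[0],key=cv2.contourArea)[:,0]
    # rays intersect plane
    f,cx,cy,t,R=K(n)
    def onp(u,v):
        ray=R@np.array([(u-cx)/f,(v-cy)/f,1]); n0=np.array([-c[0],-c[1],1]); return t+ray*((c[2]-t@n0)/(ray@n0))
    C=np.array([onp(*p) for p in cn]); 
    xx=np.array([nrm[0],nrm[1],0]);xx/=np.linalg.norm(xx); yv=np.cross([0,0,1],xx); xd=np.cross(yv,nrm)
    L=np.c_[C@xd,C@yv].astype(np.float32); r=cv2.minAreaRect(L); 
    print(" rect dims",r[1],"ang",r[2]); ctr=r[0][0]*xd+r[0][1]*yv; ctr=ctr+nrm*(c[2]-ctr@np.array([-c[0],-c[1],1]))/(nrm@np.array([-c[0],-c[1],1])); print(" centre",ctr)
    bx=cv2.boxPoints(r); 
    W=np.array([(lambda p:p+nrm*(c[2]-p@np.array([-c[0],-c[1],1]))/(nrm@np.array([-c[0],-c[1],1])))(b[0]*xd+b[1]*yv) for b in bx]); print(W)
    # bar
    mb=roi&(Z>.150)&(Z<.165); b=P[mb]; cb=b.mean(0); u,s,vt=np.linalg.svd(b[:,:]-cb); print(" bar",len(b),cb,vt[0],np.degrees(np.arctan2(-vt[0][0],vt[0][1])), b[:,1].min(),b[:,1].max())
```

```text
top 7464 tilt 14.743569157034772 yaw dir 6.673605695787321 rms 0.0018773786934727249
 rect dims (0.17050644755363464, 0.23812368512153625) ang 0.08918704837560654
 centre [ 0.545  -0.0698  0.0988]
[[ 0.4491  0.0387  0.1205]
 [ 0.4771 -0.1978  0.1204]
 [ 0.6409 -0.1783  0.077 ]
 [ 0.6128  0.0581  0.0771]]
 bar 331 [ 0.5118 -0.073   0.1565] [-0.121   0.9927  0.0009] 6.950456217362615 -0.13883154272406578 -0.009120171797925132
side 3229 tilt 14.710582194747637 yaw dir 7.055241427369958 rms 0.001436398108720068
 rect dims (0.24434536695480347, 0.1731775403022766) ang 89.81327819824219
 centre [ 0.5436 -0.0692  0.0985]
[[ 0.4751 -0.2005  0.1206]
 [ 0.6414 -0.1805  0.0767]
 [ 0.6122  0.0621  0.0765]
 [ 0.4459  0.0421  0.1204]]
 bar 175 [ 0.5102 -0.0702  0.1553] [-0.115   0.9934 -0.0026] 6.6065180869109685 -0.13940590510559248 -0.008846792396697611
```

```bash
cat >> h.py <<'E'
from scipy.spatial.transform import Rotation as Ro
def plan(p0,R0,p1,yaw_deg_world,n):
    """n equal rows; per-row world shift, turn about tool z; prints tool-frame rows"""
    rz=-np.radians(yaw_deg_world)/n; R=R0.copy(); d=(np.array(p1)-p0)/n; out=[]
    for i in range(n):
        out.append(np.r_[R.T@d,0,0,rz]); R=R@Ro.from_rotvec([0,0,rz]).as_matrix()
    return np.array(out)
E
python3 - <<'E'
from h import *
np.set_printoptions(precision=4,suppress=True,linewidth=220)
s=manip.get_state(); print(s['time_s'])
p=plan(s['tool_pos'],s['orientation'],[.511,-.073,.225],79.6,15); print(p, np.linalg.norm(p[0,:3]))
E
```

```text
1.4
[[ 0.0311 -0.022   0.0004  0.      0.     -0.0926]
 [ 0.033  -0.019   0.0004  0.      0.     -0.0926]
 [ 0.0346 -0.0159  0.0004  0.      0.     -0.0926]
 [ 0.0359 -0.0126  0.0004  0.      0.     -0.0926]
 [ 0.0369 -0.0092  0.0004  0.      0.     -0.0926]
 [ 0.0376 -0.0057  0.0004  0.      0.     -0.0926]
 [ 0.038  -0.0022  0.0004  0.      0.     -0.0926]
 [ 0.0381  0.0013  0.0004  0.      0.     -0.0926]
 [ 0.0378  0.0048  0.0004  0.      0.     -0.0926]
 [ 0.0372  0.0083  0.0004  0.      0.     -0.0926]
 [ 0.0362  0.0117  0.0004  0.      0.     -0.0926]
 [ 0.035   0.015   0.0004  0.      0.     -0.0926]
 [ 0.0335  0.0181  0.0004  0.      0.     -0.0926]
 [ 0.0317  0.0212  0.0004  0.      0.     -0.0926]
 [ 0.0296  0.024   0.0004  0.      0.     -0.0926]] 0.03807921742522392
```

>>> jog_arm([
  [0, 0.031, -0.022, 0, 0, 0, -0.0926],
  [0, 0.033, -0.019, 0, 0, 0, -0.0926],
  [0, 0.0346, -0.016, 0, 0, 0, -0.0926],
  [0, 0.036, -0.0126, 0, 0, 0, -0.0926],
  [0, 0.037, -0.0092, 0, 0, 0, -0.0926],
])

```text
time_s: 1.82
tool_pos: [0.2792, -0.373, 0.2314]
orientation: [[0.72, 0.694, 0.0], [0.694, -0.72, -0.0], [0.0, 0.0, -1.0]]
wrist_force: [0.2, -0.1, -0.2]
opening: 0.0856
```

>>> jog_arm([
  [0, 0.0376, -0.0057, 0, 0, 0, -0.0926],
  [0, 0.038, -0.0022, 0, 0, 0, -0.0926],
  [0, 0.038, 0.0013, 0, 0, 0, -0.0926],
  [0, 0.0378, 0.0048, 0, 0, 0, -0.0926],
  [0, 0.0372, 0.0083, 0, 0, 0, -0.0926],
])

```text
time_s: 2.23
tool_pos: [0.3956, -0.2221, 0.2316]
orientation: [[0.334, 0.943, 0.001], [0.943, -0.334, -0.001], [-0.0, 0.001, -1.0]]
wrist_force: [0.9, -0.2, 0.4]
opening: 0.0849
```

>>> jog_arm([
  [0, 0.0362, 0.0117, 0, 0, 0, -0.0926],
  [0, 0.035, 0.015, 0, 0, 0, -0.0926],
  [0, 0.0335, 0.018, 0, 0, 0, -0.0926],
  [0, 0.0317, 0.0212, 0, 0, 0, -0.0926],
  [0, 0.0296, 0.024, 0, 0, 0, -0.0926],
])

```text
time_s: 2.65
tool_pos: [0.5119, -0.0711, 0.2315]
orientation: [[-0.123, 0.992, 0.001], [0.992, 0.123, -0.0], [-0.0, 0.001, -1.0]]
wrist_force: [0.4, -0.6, -1.0]
opening: 0.0854
```

>>> jog_arm([
  [0, 0, 0, 0, 0, 0, 0],
  [0, 0, 0, 0, 0, 0, 0],
  [0, 0, 0, 0, 0, 0, 0],
])

```text
time_s: 2.9
tool_pos: [0.5106, -0.0729, 0.2311]
orientation: [[-0.118, 0.993, -0.001], [0.993, 0.118, -0.0], [-0.0, -0.001, -1.0]]
wrist_force: [0.4, -0.4, 1.2]
opening: 0.0852
```

Run:
```python
from h import *
np.set_printoptions(precision=4,suppress=True,linewidth=220)
s=manip.get_state(); print(s['time_s'],s['joint_positions'],s['opening'])
R=s['orientation']; print(R, np.degrees(np.arctan2(R[1,1],R[0,1])))
p=R.T@(np.array([.511,-.073,.1345])-s['tool_pos']); print(s['tool_pos'],p)
for n in("side","top"):
    im,d=cams.capture(n); cv2.imwrite(f"pics/{n}1.png",cv2.resize(im[100:280,240:500],None,fx=3,fy=3))
```

```text
2.9 [-20.5044  11.3193  92.53    -0.0366  76.1861 -27.267 ] 0.08522499475065282
[[-0.1179  0.993  -0.0008]
 [ 0.993   0.1179 -0.0004]
 [-0.0003 -0.0008 -1.    ]] 6.771391160458234
[ 0.5106 -0.0729  0.2311] [-0.0001  0.0005  0.0966]
```

View pics/side1.png

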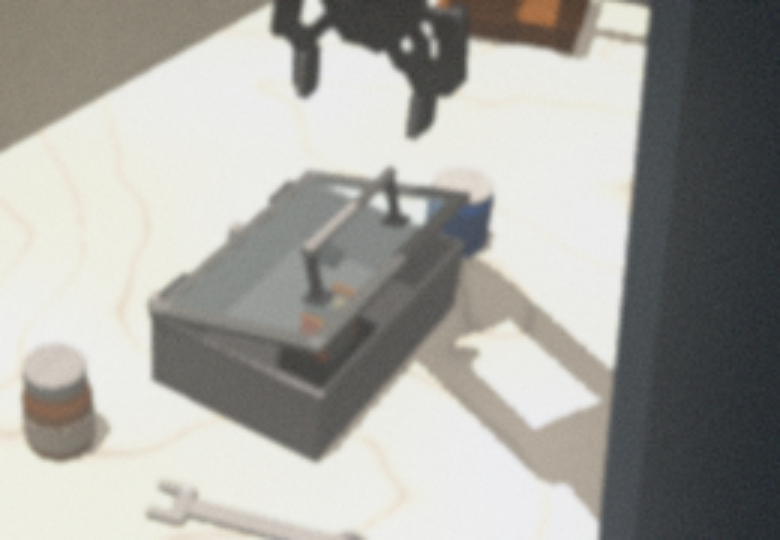

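The side picture shows the open jaws above the bar, fingers at about (305,80) and (420,120) and bar ends at (305,250) and (390,175). The jaws straddle the bar across its axis, so I'm descending and pinching it.

>>> jog_arm([
  [0, 0, 0, 0.025, 0, 0, 0],
  [0, 0, 0, 0.025, 0, 0, 0],
  [0, 0, 0, 0.025, 0, 0, 0],
  [0, 0, 0, 0.016, 0, 0, 0],
  [0, 0, 0, 0.005, 0, 0, 0],
])

```text
time_s: 3.42
tool_pos: [0.5085, -0.0737, 0.1327]
orientation: [[-0.115, 0.993, -0.005], [0.993, 0.115, 0.002], [0.002, -0.005, -1.0]]
wrist_force: [0.3, -0.2, -0.7]
opening: 0.0854
```

>>> jog_arm([
  [120, 0, 0, 0, 0, 0, 0],
  [190, 0, 0, 0, 0, 0, 0],
  [255, 0, 0, 0, 0, 0, 0],
  [255, 0, 0, 0, 0, 0, 0],
  [255, 0, 0, 0, 0, 0, 0],
])

```text
time_s: 3.83
tool_pos: [0.5116, -0.0732, 0.1364]
orientation: [[-0.118, 0.993, 0.002], [0.993, 0.118, -0.001], [-0.001, 0.002, -1.0]]
wrist_force: [0.8, -0.3, 0.1]
opening: 0.0254
```

>>> jog_arm([
  [255, 0, 0, 0, 0, 0, 0],
  [255, 0, 0, 0, 0, 0, 0],
  [255, 0, 0, 0, 0, 0, 0],
  [255, 0, 0, 0, 0, 0, 0],
])

```text
time_s: 4.17
tool_pos: [0.513, -0.0728, 0.1359]
orientation: [[-0.118, 0.993, 0.004], [0.993, 0.118, -0.0], [-0.001, 0.004, -1.0]]
wrist_force: [5.2, 1.2, -2.6]
opening: 0.0078
```

Run:
```python
from h import *
np.set_printoptions(precision=4,suppress=True,linewidth=220)
s=manip.get_state(); print(s['time_s'],s['tool_pos'],s['opening'],s['wrist_force'])
im,d=cams.capture("side"); cv2.imwrite(f"pics/side2.png",cv2.resize(im[100:280,240:500],None,fx=3,fy=3))
# rows for arc: theta from .257 to 1.57
a0=.257; pt=lambda a: np.array([-.125*np.cos(a)+.047*np.sin(a), .125*np.sin(a)+.047*np.cos(a)])
A=np.linspace(a0,1.57,26); q=np.array([pt(a) for a in A]); print(np.c_[np.degrees(A[1:]),np.diff(q,axis=0)*1000], q[0],q[-1])
```

```text
4.1667 [ 0.513  -0.0728  0.1359] 0.007825261415581828 [ 5.1959  1.1671 -2.6219]
[[17.7342  4.2044  5.6128]
 [20.7434  4.4933  5.3844]
 [23.7525  4.7697  5.1411]
 [26.7617  5.033   4.8836]
 [29.7709  5.2825  4.6127]
 [32.7801  5.5173  4.329 ]
 [35.7892  5.737   4.0334]
 [38.7984  5.9408  3.7266]
 [41.8076  6.1282  3.4096]
 [44.8168  6.2988  3.0832]
 [47.8259  6.452   2.7483]
 [50.8351  6.5873  2.4058]
 [53.8443  6.7046  2.0567]
 [56.8535  6.8033  1.7019]
 [59.8626  6.8832  1.3424]
 [62.8718  6.9442  0.9792]
 [65.881   6.9861  0.6133]
 [68.8902  7.0086  0.2457]
 [71.8993  7.0119 -0.1225]
 [74.9085  6.9958 -0.4904]
 [77.9177  6.9604 -0.857 ]
 [80.9269  6.9058 -1.2212]
 [83.936   6.8321 -1.5821]
 [86.9452  6.7397 -1.9385]
 [89.9544  6.6286 -2.2897]] [-0.1089  0.0772] [0.0469 0.125 ]
```

View pics/side2.png

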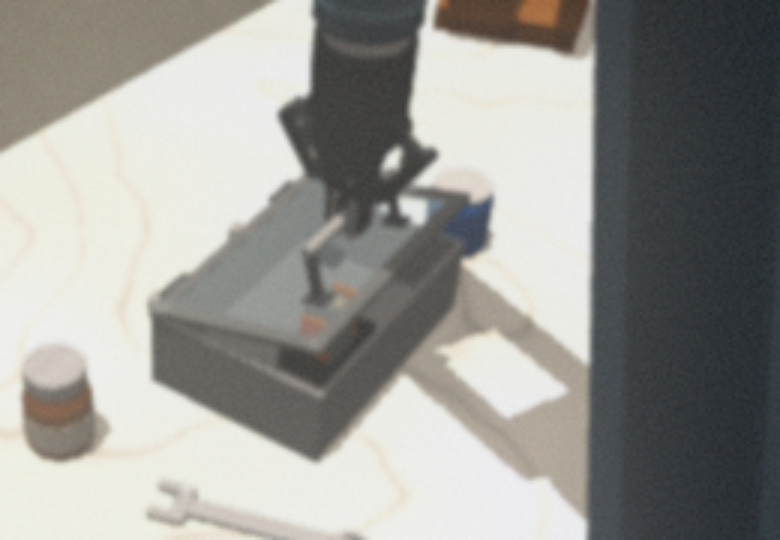

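The jaws are closed on the bar mid-span at about (345,215), opening 8 mm. Now I'll swing the cover along its arc.

>>> jog_arm([
  [255, 0, 0.0042, -0.0056, 0, 0, 0],
  [255, 0, 0.0045, -0.0054, 0, 0, 0],
  [255, 0, 0.0048, -0.0051, 0, 0, 0],
  [255, 0, 0.005, -0.0049, 0, 0, 0],
  [255, 0, 0.0053, -0.0046, 0, 0, 0],
])

```text
time_s: 4.63
tool_pos: [0.5336, -0.0703, 0.1603]
orientation: [[-0.118, 0.993, -0.004], [0.993, 0.118, -0.0], [0.0, -0.004, -1.0]]
wrist_force: [-1.1, -3.2, -8.0]
opening: 0.0077
```

>>> jog_arm([
  [255, 0, 0.0055, -0.0043, 0, 0, 0],
  [255, 0, 0.0057, -0.004, 0, 0, 0],
  [255, 0, 0.0059, -0.0037, 0, 0, 0],
  [255, 0, 0.0061, -0.0034, 0, 0, 0],
  [255, 0, 0.0063, -0.0031, 0, 0, 0],
])

```text
time_s: 5.05
tool_pos: [0.5623, -0.0668, 0.1807]
orientation: [[-0.118, 0.993, -0.004], [0.993, 0.118, -0.001], [-0.0, -0.004, -1.0]]
wrist_force: [-8.6, -2.6, 2.6]
opening: 0.0075
```

>>> jog_arm([
  [255, 0, 0.0065, -0.0027, 0, 0, 0],
  [255, 0, 0.0066, -0.0024, 0, 0, 0],
  [255, 0, 0.0067, -0.0021, 0, 0, 0],
  [255, 0, 0.0068, -0.0017, 0, 0, 0],
  [255, 0, 0.0069, -0.0013, 0, 0, 0],
])

```text
time_s: 5.47
tool_pos: [0.5968, -0.0627, 0.1935]
orientation: [[-0.118, 0.993, 0.001], [0.993, 0.118, -0.001], [-0.001, 0.0, -1.0]]
wrist_force: [-9.9, -1.7, 13.2]
opening: 0.0077
```

Run:
```python
from h import *
np.set_printoptions(precision=4,suppress=True,linewidth=220)
s=manip.get_state(); print(s['time_s'],s['tool_pos'],s['opening'],s['wrist_force'])
im,d=cams.capture("side"); cv2.imwrite(f"pics/side3.png",cv2.resize(im[80:260,240:500],None,fx=3,fy=3))
```

```text
5.4667 [ 0.5968 -0.0627  0.1935] 0.007739509518271902 [-9.9426 -1.6901 13.1683]
```

View pics/side3.png

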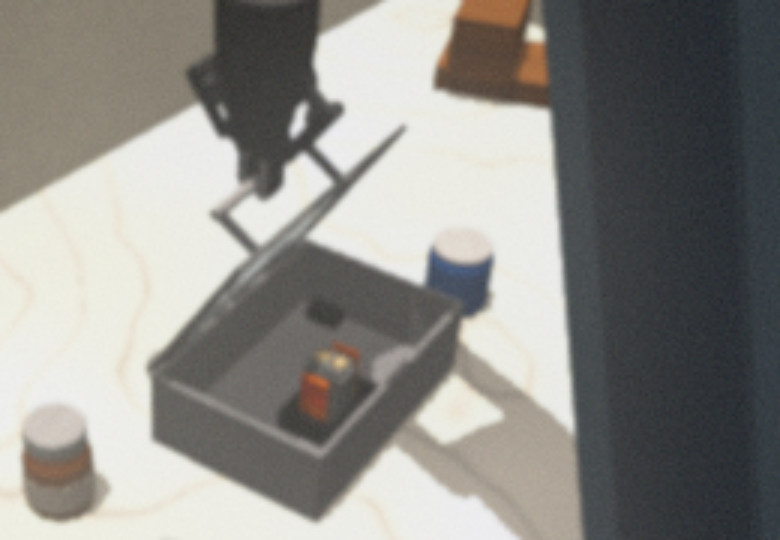

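The cover is at about 60° and the bar is still in the jaws at (265,185). The carrier, with its orange catches, is visible in the socket. Continuing.

>>> jog_arm([
  [255, 0, 0.0069, -0.0015, 0, 0, 0],
  [255, 0, 0.007, -0.001, 0, 0, 0],
  [255, 0, 0.007, -0.0005, 0, 0, 0],
  [255, 0, 0.007, 0, 0, 0, 0],
  [255, 0, 0.007, 0.0003, 0, 0, 0],
])

```text
time_s: 5.93
tool_pos: [0.6319, -0.0585, 0.1954]
orientation: [[-0.118, 0.993, 0.001], [0.993, 0.118, -0.001], [-0.001, 0.001, -1.0]]
wrist_force: [-6.7, -2.3, 6.4]
opening: 0.0076
```

>>> jog_arm([
  [255, 0, 0.007, 0.0008, 0, 0, 0],
  [255, 0, 0.0069, 0.0012, 0, 0, 0],
  [255, 0, 0.0068, 0.0015, 0, 0, 0],
  [255, 0, 0.0067, 0.0019, 0, 0, 0],
  [255, 0, 0.0066, 0.0023, 0, 0, 0],
])

```text
time_s: 6.35
tool_pos: [0.6665, -0.0543, 0.1877]
orientation: [[-0.118, 0.993, 0.003], [0.993, 0.118, -0.001], [-0.001, 0.003, -1.0]]
wrist_force: [-4.9, -1.4, 3.7]
opening: 0.0074
```

>>> jog_arm([
  [255, 0, 0, 0, 0, 0, 0],
  [255, 0, 0, 0, 0, 0, 0],
])

```text
time_s: 6.52
tool_pos: [0.6675, -0.0542, 0.1867]
orientation: [[-0.118, 0.993, 0.005], [0.993, 0.118, -0.0], [-0.001, 0.005, -1.0]]
wrist_force: [1.0, 0.4, 4.2]
opening: 0.0074
```

```bash
cat > cov.py <<'E'
from h import *
def cover(tag):
    ex=np.array([.993,.118,0]);ey=np.array([-.118,.993,0]);H=np.array([.620,-.060,.076])
    for n in("side","top"):
        im,d=cams.capture(n); cv2.imwrite(f"pics/{n}{tag}.png",cv2.resize(im[60:270,230:500],None,fx=2.9,fy=2.9)); np.save(f"pics/{n}{tag}.npy",d); cv2.imwrite(f"pics/{n}{tag}_full.png",im)
        P=cloud(n,d)-H; x=P@ex;y=P@ey;z=P[...,2]
        m=(abs(x)<.045)&(abs(y)<.112)&(z>.03)&(z<.15)
        a=np.c_[z[m],y[m],np.ones(m.sum())]; b=x[m]; k=np.ones(len(b),bool)
        for i in range(6):
            c=np.linalg.lstsq(a[k],b[k],rcond=None)[0]; r=b-a@c; k=abs(r)<.008
        print(n,m.sum(),k.sum(),"lean deg",90+np.degrees(np.arctan(c[0])),"ydrift",np.degrees(c[1]),"x at hinge",c[2],"zmax",np.nanmax(z[m]))
E
python3 - <<'E'
from cov import *
s=manip.get_state(); print(s['time_s'],s['tool_pos'],s['opening'],s['wrist_force']); cover("4")
E
```

```text
6.5167 [ 0.6675279  -0.05416578  0.18674523] 0.007433579979252789 [1.02981032 0.40897504 4.1941753 ]
side 2247 2121 lean deg 89.67596050585567 ydrift -0.06599201298714713 x at hinge -0.0005361937557941184 zmax 0.14995748018452276
top 212 102 lean deg 87.2408062363797 ydrift 10.024498585059742 x at hinge 0.04301220040351174 zmax 0.14950941377126664
```

View pics/side4.png

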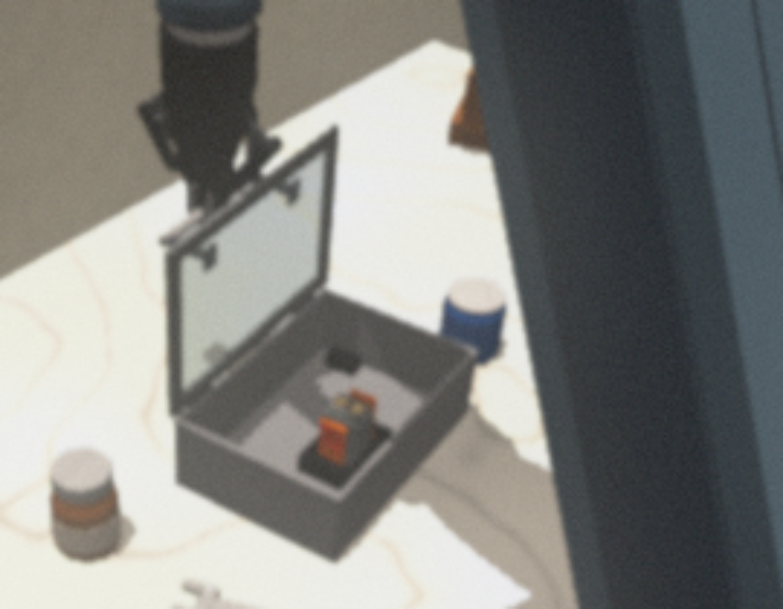

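View pics/top4.png

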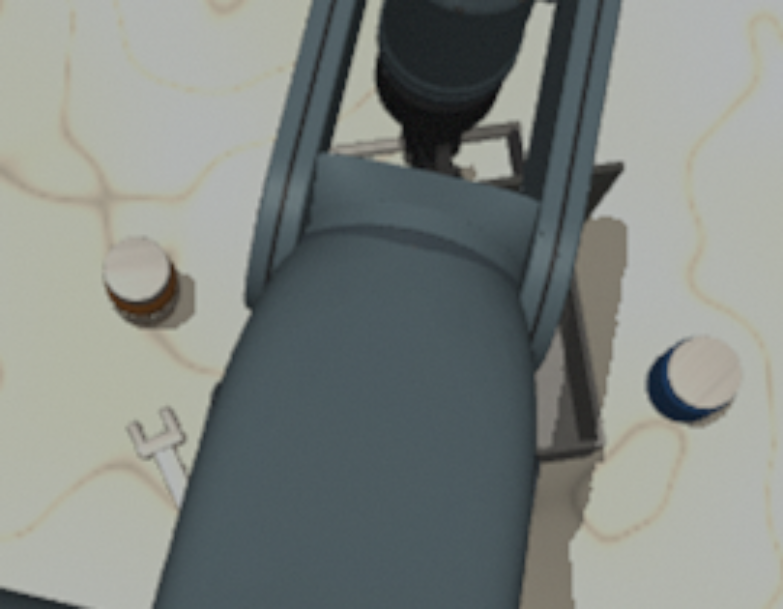

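The side view shows the cover standing: hinge edge (180,410)–(325,290), top edge (170,255)–(335,130). The depth plane fit gives 89.7°. The top view is blocked by the arm. I'll open the jaws only part way, so a finger back doesn't push the cover, and rise.

>>> jog_arm([
  [180, 0, 0, 0, 0, 0, 0],
  [180, 0, 0, 0, 0, 0, 0],
  [180, 0, 0, 0, 0, 0, 0],
  [180, 0, 0, 0, 0, 0, 0],
])

```text
time_s: 6.95
tool_pos: [0.6658, -0.0543, 0.1849]
orientation: [[-0.118, 0.993, 0.001], [0.993, 0.118, 0.0], [0.0, 0.001, -1.0]]
wrist_force: [2.5, 1.0, 3.7]
opening: 0.025
```

>>> jog_arm([
  [180, 0, 0, -0.01, 0, 0, 0],
  [180, 0, 0, -0.02, 0, 0, 0],
  [180, 0, 0, -0.03, 0, 0, 0],
  [180, 0, 0, -0.04, 0, 0, 0],
  [180, 0, 0, -0.03, 0, 0, 0],
])

```text
time_s: 7.37
tool_pos: [0.6648, -0.0546, 0.3172]
orientation: [[-0.118, 0.993, -0.001], [0.993, 0.118, -0.0], [-0.0, -0.001, -1.0]]
wrist_force: [0.9, -0.4, 1.0]
opening: 0.0254
```

Run:
```python
from cov import *
np.set_printoptions(precision=4,suppress=True,linewidth=220)
s=manip.get_state(); print(s['time_s'],s['tool_pos'],s['opening'],s['wrist_force']); cover("5")
for n in("side","top"):
  for t in("carrier","socket"):
    for q in cams.silhouettes(n,t)[:2]:
        m=q['region']; P=cloud(n,np.load(f"pics/{n}5.npy"))[m]; P=P[~np.isnan(P[:,0])]
        print(n,t,round(q['conf'],2),q['rect'],m.sum(),np.median(P,0),np.percentile(P,3,0),np.percentile(P,97,0))
```

```text
7.3667 [ 0.6648 -0.0546  0.3172] 0.025437655164364616 [ 0.879  -0.4095  0.9653]
side 2237 2061 lean deg 88.22821196325107 ydrift -0.08225943043882022 x at hinge -0.0005869503843570686 zmax 0.14998080489996496
top 104 97 lean deg 104.30844506022243 ydrift 6.564385031701707 x at hinge 0.012973867431645593 zmax 0.1350779237813579
side carrier 0.74 [340.2, 193.9, 362.1, 220.9] 400 [ 0.5082 -0.0552  0.0539] [ 0.4973 -0.0895  0.0214] [ 0.5285 -0.038   0.0671]
side socket 0.51 [333.1, 208.4, 361.9, 230.4] 235 [ 0.5045 -0.0337  0.0223] [ 0.4893 -0.0996  0.0069] [ 0.5353 -0.0251  0.0262]
```

View pics/top5.png

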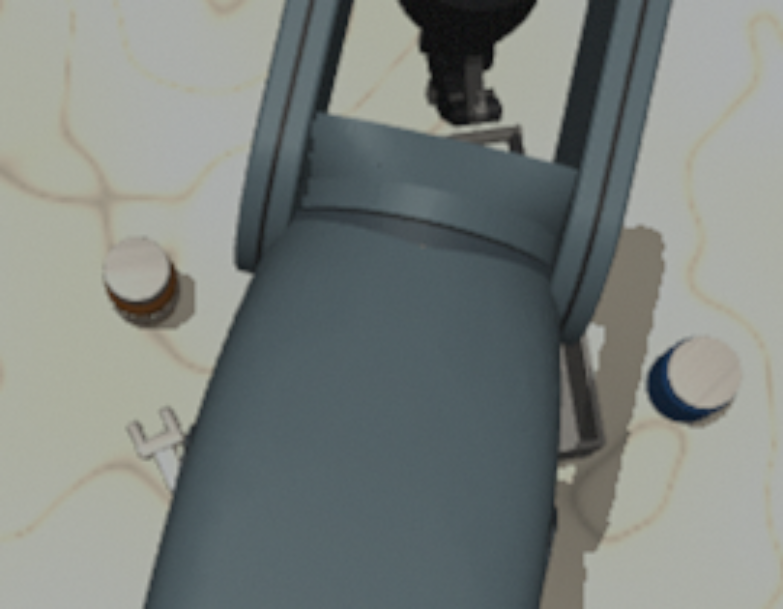

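View pics/side5.png

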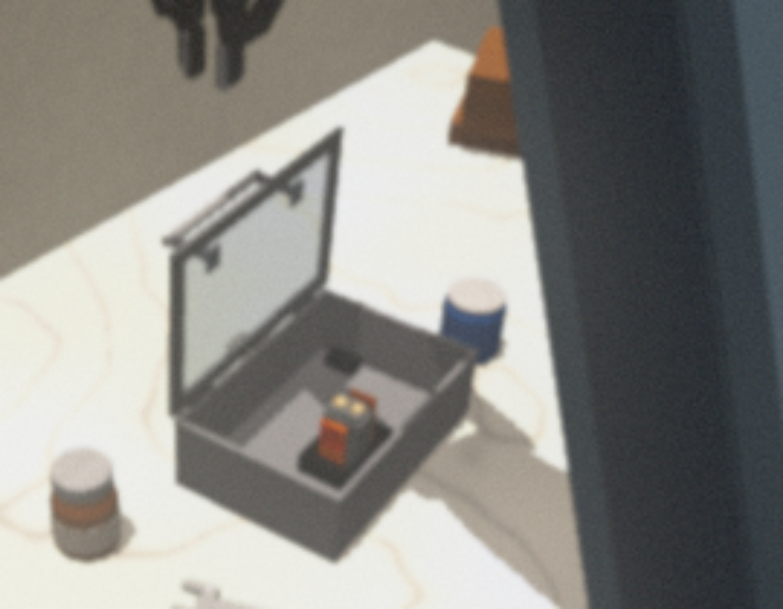

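Run:
```python
from h import *
np.set_printoptions(precision=4,suppress=True,linewidth=220)
ex=np.array([.993,.118,0]);ey=np.array([-.118,.993,0]);H=np.array([.6205,-.060,0]);C=H-.08*ex; print("box",C)
im=cv2.imread("pics/side5_full.png"); P=cloud("side",np.load("pics/side5.npy"))
m=np.zeros((400,640),bool); m[190:225,335:365]=1
L=np.stack([(P-C)@ex,(P-C)@ey,P[...,2]],-1)
k=m&(L[...,2]>.062)&(L[...,2]<.075)
q=L[k]; print("top face pts",len(q),q.mean(0),q.min(0),q.max(0), "mid",(np.percentile(q,3,0)+np.percentile(q,97,0))/2)
hsv=cv2.cvtColor(im,cv2.COLOR_BGR2HSV); o=(hsv[...,0]<18)&(hsv[...,1]>130)&(hsv[...,2]>70)&m
n,lab,st,ce=cv2.connectedComponentsWithStats(o.astype(np.uint8)); 
for i in range(1,n):
    if st[i,4]>8:
        q=L[lab==i]; print("orange",st[i],ce[i],np.nanmedian(q,0),np.nanpercentile(q,5,0),np.nanpercentile(q,95,0))
# first top picture through cover
im=cv2.imread("pics/top0.png"); hsv=cv2.cvtColor(im,cv2.COLOR_BGR2HSV)
o=np.zeros((400,640),np.uint8); o[185:215,350:400]=((hsv[...,0]<18)&(hsv[...,1]>70))[185:215,350:400]
n,lab,st,ce=cv2.connectedComponentsWithStats(o)
for i in range(1,n):
    if st[i,4]>5: w=ray_z("top",*ce[i],.055); print("top orange",st[i],ce[i],w,(w-C)@ex,(w-C)@ey)
cv2.imwrite("pics/carr.png",cv2.resize(cv2.imread("pics/side5_full.png")[180:245,320:400],None,fx=9,fy=9,interpolation=cv2.INTER_CUBIC))
cv2.imwrite("pics/carrt.png",cv2.resize(im[180:225,340:410],None,fx=11,fy=11,interpolation=cv2.INTER_CUBIC))
```

```text
box [ 0.5411 -0.0694  0.    ]
top face pts 141 [-0.0471  0.0271  0.0665] [-0.0814 -0.0172  0.062 ] [-0.0101  0.0808  0.073 ] mid [-0.0463  0.0366  0.067 ]
orange [341 204   8  15  75] [344.4667 211.    ] [-0.0263  0.032   0.047 ] [-0.0339  0.0201  0.0289] [-0.0154  0.0348  0.0606]
top orange [384 193   6  10  35] [386.7143 196.9714] [ 0.516  -0.0882  0.055 ] -0.027073934685733138 -0.015659367412630954
top orange [364 196   4  10  30] [365.1333 200.2667] [ 0.5097 -0.0409  0.055 ] -0.027784339591910203 0.032034489847218836
```

View pics/carr.png

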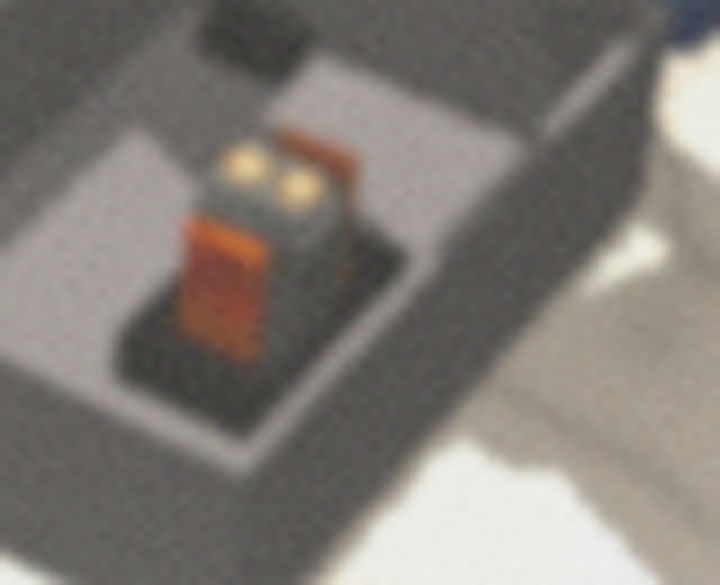

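View pics/carrt.png

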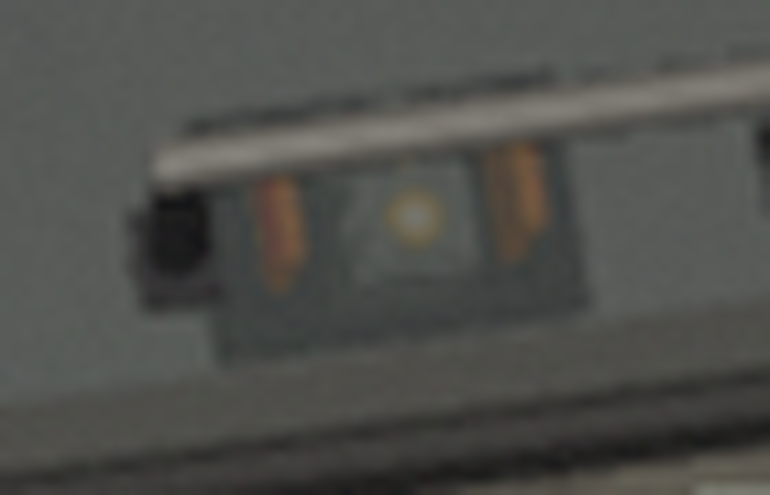

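Run:
```python
from h import *
np.set_printoptions(precision=4,suppress=True,linewidth=220)
ex=np.array([.993,.118,0]);ey=np.array([-.118,.993,0]);H=np.array([.6205,-.060,0]);C=H-.08*ex
def loc(n,u,v,z):
    w=ray_z(n,u,v,z); print(n,(u,v),z,"world",w,"local",(w-C)@ex,(w-C)@ey)
print("socket -x edge, top pic"); loc("top",360.5,212.3,.026); loc("top",393.6,207.7,.026); 
print("fuse cap"); loc("top",340+415/11,180+217/11,.066); loc("top",340+415/11,180+217/11,.062)
print("+y catch top corners side"); loc("side",341.1,204.2,.062); loc("side",349.8,207.8,.062)
print("catch bottom corners"); loc("side",320+178/9,180+330/9,.030); loc("side",320+255/9,180+362/9,.030)
print("socket side corners: left, front"); loc("side",320+120/9,180+352/9,.026);loc("side",320+240/9,180+410/9,.026);loc("side",320+410/9,180+250/9,.026)
print("fuse caps side"); loc("side",320+246/9,180+163/9,.066);loc("side",320+302/9,180+186/9,.066)
print("box rim -x corners top pic"); 
# rim corners side: near corner at side5 crop (335,500)/2.9
loc("side",230+335/2.9,60+497/2.9,.072)
```

```text
socket -x edge, top pic
top (360.5, 212.3) 0.026 world [ 0.4873 -0.032   0.026 ] local -0.0489141376677475 0.04354254070635382
top (393.6, 207.7) 0.026 world [ 0.4962 -0.1061  0.026 ] local -0.04884096484651071 -0.031106250607183115
fuse cap
top (377.72727272727275, 199.72727272727272) 0.066 world [ 0.5086 -0.0672  0.066 ] local -0.03199545977775909 0.006016509799400011
top (377.72727272727275, 199.72727272727272) 0.062 world [ 0.5092 -0.0677  0.062 ] local -0.031411614417501434 0.005531346768711826
+y catch top corners side
side (341.1, 204.2) 0.062 world [ 0.5241 -0.0417  0.062 ] local -0.013598171889301725 0.029585126923527893
side (349.8, 207.8) 0.062 world [ 0.5003 -0.0456  0.062 ] local -0.037626028744167844 0.028430299962748894
catch bottom corners
side (339.77777777777777, 216.66666666666666) 0.03 world [ 0.5189 -0.033   0.03  ] local -0.017666945508205727 0.03877835268032598
side (348.3333333333333, 220.22222222222223) 0.03 world [ 0.4955 -0.0372  0.03  ] local -0.041442380563681394 0.03734718271029693
socket side corners: left, front
side (333.3333333333333, 219.11111111111111) 0.026 world [ 0.5276 -0.0189  0.026 ] local -0.007449723522026683 0.05173671219817189
side (346.6666666666667, 225.55555555555554) 0.026 world [ 0.4892 -0.0232  0.026 ] local -0.04608099979206527 0.05200620451255366
side (365.55555555555554, 207.77777777777777) 0.026 world [ 0.4947 -0.1064  0.026 ] local -0.05039325766586705 -0.031211320398523326
fuse caps side
side (347.3333333333333, 198.11111111111111) 0.066 world [ 0.5245 -0.066   0.066 ] local -0.016073788575574056 0.0054179441309419075
side (353.55555555555554, 200.66666666666666) 0.066 world [ 0.5073 -0.0687  0.066 ] local -0.033430749601559166 0.0046910449070080625
box rim -x corners top pic
side (345.51724137931035, 231.3793103448276) 0.072 world [0.4512 0.033  0.072 ] local -0.07717235252510778 0.11232910542211941
```

Run:
```python
from h import *
np.set_printoptions(precision=4,suppress=True,linewidth=220)
s=manip.get_state(); print(s['time_s'],s['joint_positions'],s['tool_pos'])
p=plan(s['tool_pos'],s['orientation'],[.516,-.0663,.30],-90,15); print(p)
```

```text
7.6667 [-14.2457  25.5205  61.3448  -0.0102  93.3426 -20.9974] [ 0.6645 -0.0545  0.3129]
[[ 0.0004 -0.0099  0.0009  0.      0.      0.1047]
 [-0.0007 -0.0099  0.0009  0.      0.      0.1047]
 [-0.0017 -0.0098  0.0009  0.      0.      0.1047]
 [-0.0027 -0.0096  0.0009  0.      0.      0.1047]
 [-0.0037 -0.0092  0.0009  0.      0.      0.1047]
 [-0.0046 -0.0088  0.0009  0.      0.      0.1047]
 [-0.0055 -0.0083  0.0009  0.      0.      0.1047]
 [-0.0064 -0.0076  0.0009  0.      0.      0.1047]
 [-0.0071 -0.0069  0.0009  0.      0.      0.1047]
 [-0.0078 -0.0061  0.0009  0.      0.      0.1047]
 [-0.0084 -0.0053  0.0009  0.      0.      0.1047]
 [-0.0089 -0.0044  0.0009  0.      0.      0.1047]
 [-0.0093 -0.0034  0.0009  0.      0.      0.1047]
 [-0.0096 -0.0024  0.0009  0.      0.      0.1047]
 [-0.0098 -0.0014  0.0009  0.      0.      0.1047]]
```

>>> jog_arm([
  [180, 0, -0.01, 0, 0, 0, 0.1047],
  [180, -0.0007, -0.01, 0, 0, 0, 0.1047],
  [180, -0.0017, -0.0098, 0, 0, 0, 0.1047],
  [180, -0.0027, -0.0096, 0, 0, 0, 0.1047],
  [180, -0.0037, -0.0092, 0, 0, 0, 0.1047],
])

```text
time_s: 8.08
tool_pos: [0.6144, -0.0588, 0.3122]
orientation: [[0.399, 0.917, -0.005], [0.917, -0.399, 0.001], [-0.001, -0.005, -1.0]]
wrist_force: [-0.0, 0.2, -0.5]
opening: 0.0253
```

>>> jog_arm([
  [180, -0.0046, -0.0088, 0, 0, 0, 0.1047],
  [180, -0.0055, -0.0083, 0, 0, 0, 0.1047],
  [180, -0.0064, -0.0076, 0, 0, 0, 0.1047],
  [180, -0.0071, -0.0069, 0, 0, 0, 0.1047],
  [180, -0.0078, -0.0061, 0, 0, 0, 0.1047],
])

```text
time_s: 8.5
tool_pos: [0.5649, -0.0627, 0.3125]
orientation: [[0.804, 0.594, -0.004], [0.594, -0.804, 0.001], [-0.003, -0.004, -1.0]]
wrist_force: [0.5, 0.3, 0.5]
opening: 0.0251
```

>>> jog_arm([
  [0, -0.0084, -0.0053, 0, 0, 0, 0.1047],
  [0, -0.0089, -0.0044, 0, 0, 0, 0.1047],
  [0, -0.0093, -0.0034, 0, 0, 0, 0.1047],
  [0, -0.0096, -0.0024, 0, 0, 0, 0.1047],
  [0, -0.0098, -0.0014, 0, 0, 0, 0.1047],
])

```text
time_s: 8.92
tool_pos: [0.5155, -0.0666, 0.3126]
orientation: [[0.994, 0.113, -0.004], [0.113, -0.994, 0.001], [-0.004, -0.002, -1.0]]
wrist_force: [-0.6, -0.2, -0.0]
opening: 0.0834
```

>>> jog_arm([
  [0, 0, 0, 0.03, 0, 0, 0],
  [0, 0, 0, 0.03, 0, 0, 0],
  [0, 0, 0, 0.03, 0, 0, 0],
  [0, 0, 0, 0.03, 0, 0, 0],
  [0, 0, 0, 0, 0, 0, 0],
])

```text
time_s: 9.33
tool_pos: [0.5118, -0.0652, 0.1873]
orientation: [[0.993, 0.118, -0.014], [0.118, -0.993, 0.005], [-0.013, -0.007, -1.0]]
wrist_force: [-0.4, 0.3, -0.9]
opening: 0.0855
```

>>> jog_arm([
  [0, 0, 0, 0, 0, 0, 0],
  [0, 0, 0, 0, 0, 0, 0],
])

```text
time_s: 9.5
tool_pos: [0.5173, -0.067, 0.1953]
orientation: [[0.993, 0.118, 0.0], [0.118, -0.993, -0.0], [0.0, 0.0, -1.0]]
wrist_force: [0.8, -0.5, 0.6]
opening: 0.0854
```

Run:
```python
from cov import *
np.set_printoptions(precision=4,suppress=True,linewidth=220)
s=manip.get_state(); R=s['orientation'];print(s['time_s'],s['tool_pos'],s['opening'],s['joint_positions']); print(R,np.degrees(np.arctan2(R[1,1],R[0,1]))); cover("6")
print(R.T@(np.array([.516,-.0663,.030])-s['tool_pos']))
```

```text
9.5 [ 0.5173 -0.067   0.1953] 0.08541787218886444 [-19.643   13.4985  94.9365  -0.003   71.5606  63.5808]
[[ 0.993   0.118   0.0001]
 [ 0.118  -0.993  -0.0001]
 [ 0.      0.0001 -1.    ]] -83.22285849717584
side 1986 1805 lean deg 88.25181393779302 ydrift -0.09418190544186403 x at hinge -0.0006454114788455852 zmax 0.1499861912812655
top 696 521 lean deg 88.24369225845719 ydrift -0.2836861269516361 x at hinge -0.00023119729686376267 zmax 0.1495994896927058
[-0.0013 -0.0009  0.1653]
```

View pics/side6.png

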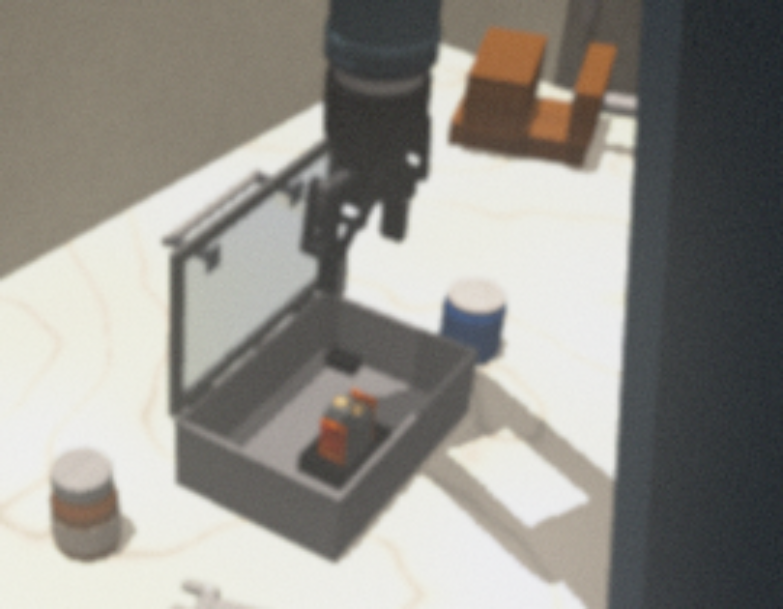

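Both cameras put the cover at 88.2°. The gripper is above the carrier with the jaws along the box's y. Descending in stages, with a look before closing.

>>> jog_arm([
  [0, -0.001, -0.001, 0.03, 0, 0, 0],
  [0, 0, 0, 0.03, 0, 0, 0],
  [0, 0, 0, 0.03, 0, 0, 0],
  [0, 0, 0, 0.025, 0, 0, 0],
  [0, 0, 0, 0.015, 0, 0, 0],
])

```text
time_s: 10.02
tool_pos: [0.5158, -0.0659, 0.0637]
orientation: [[0.993, 0.118, -0.0], [0.118, -0.993, 0.0], [-0.0, -0.0, -1.0]]
wrist_force: [0.5, -0.1, -0.2]
opening: 0.0857
```

>>> jog_arm([
  [0, 0, 0, 0.01, 0, 0, 0],
  [0, 0, 0, 0.005, 0, 0, 0],
  [0, 0, 0, 0, 0, 0, 0],
  [0, 0, 0, 0, 0, 0, 0],
])

```text
time_s: 10.35
tool_pos: [0.517, -0.0663, 0.0508]
orientation: [[0.993, 0.118, 0.002], [0.118, -0.993, -0.001], [0.002, 0.001, -1.0]]
wrist_force: [0.5, -0.3, 0.4]
opening: 0.0852
```

Run:
```python
from cov import *
np.set_printoptions(precision=4,suppress=True,linewidth=220)
s=manip.get_state(); R=s['orientation'];print(s['time_s'],s['tool_pos'],s['opening'],s['wrist_force']); cover("7")
print(R.T@(np.array([.516,-.0663,.030])-s['tool_pos']))
for n in("side","top"):
    im=cv2.imread(f"pics/{n}7_full.png"); cv2.imwrite(f"pics/{n}7z.png",cv2.resize(im[150:250,280:410],None,fx=6,fy=6,interpolation=cv2.INTER_CUBIC))
```

```text
10.35 [ 0.517  -0.0663  0.0508] 0.08519152944893388 [ 0.531  -0.317   0.4425]
side 2039 1860 lean deg 88.28098531877448 ydrift -0.16592128929048722 x at hinge -0.0006402595131366215 zmax 0.14995335246823777
top 1274 864 lean deg 88.24635873053748 ydrift -0.04715217869852169 x at hinge -0.0005248192054525396 zmax 0.14995850198343935
[-0.001  -0.0002  0.0208]
```

View pics/side7z.png

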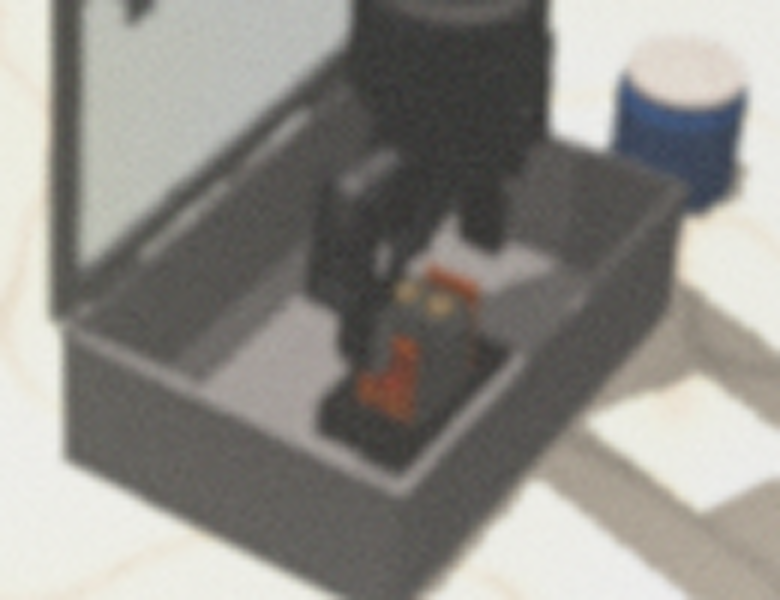

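View pics/top7z.png

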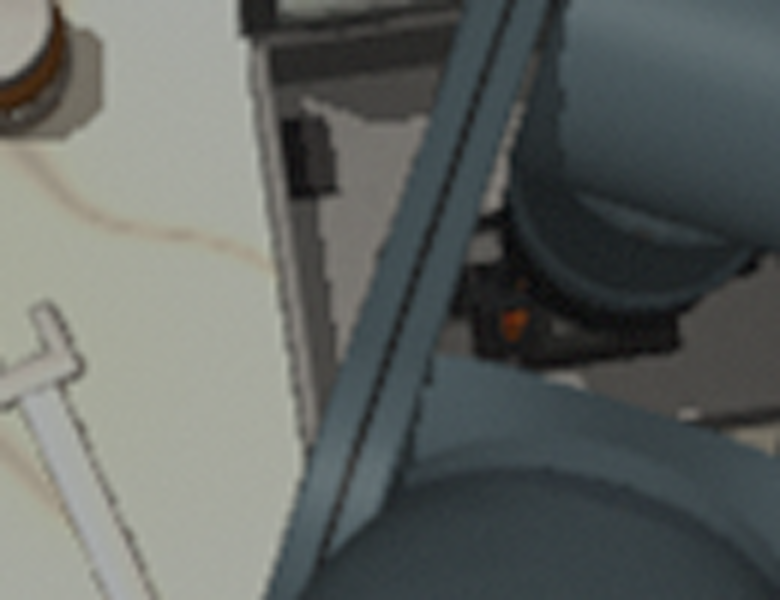

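Run:
```python
from h import *
ex=np.array([.993,.118,0]);ey=np.array([-.118,.993,0]);t=np.array([.517,-.0663,.0508])
for dy in (.0425,.057):
  for dz in (.010,.013):
    for dx in(-.011,.011): print(dy,dz,dx,(proj("side",t+dy*ey+dx*ex+[0,0,dz])[0]-[280,150])*6)
P=cloud("side",np.load("pics/side7.npy"))
for u,v in((338,205),(339,208),(342,203),(345,211),(341,207),(337,208)): print(u,v,P[v,u],((P[v,u]-t)@ex),((P[v,u]-t)@ey))
```

```text
0.0425 0.01 -0.011 [385.47881502 373.07486314]
0.0425 0.01 0.011 [338.90158396 351.48062052]
0.0425 0.013 -0.011 [385.92752999 367.45149373]
0.0425 0.013 0.011 [339.26424306 345.86565107]
0.057 0.01 -0.011 [365.90113224 393.03583023]
0.057 0.01 0.011 [319.11149956 371.10110408]
0.057 0.013 -0.011 [366.31831947 387.40252599]
0.057 0.013 0.011 [319.44182051 365.47574384]
338 205 [ 0.50833983 -0.0085074   0.09003345] -0.0017800225730212648 0.05840994901259638
339 208 [ 0.50569092 -0.00964065  0.08156023] -0.004544109886494753 0.05759720478711309
342 203 [ 0.50391094 -0.01755075  0.09304466] -0.007245021417525708 0.049952518552534214
345 211 [ 0.51005277 -0.04056062  0.04911111] -0.003861356617372881 0.026378981460048627
341 207 [ 0.50179399 -0.0119158   0.08553546] -0.008682235092824377 0.05579782298636381
337 208 [ 0.51232687 -0.01069269  0.07688996] 0.0019212479760179486 0.05576948961843364
```

The finger positions agree with the projected geometry, and the +y catch face is 26 mm from the TCP, so the grip is centred. Going down to the grip height and closing.

>>> jog_arm([
  [0, -0.0015, 0, 0.01, 0, 0, 0],
  [0, 0, 0, 0.007, 0, 0, 0],
  [0, 0, 0, 0.004, 0, 0, 0],
  [0, 0, 0, 0, 0, 0, 0],
  [0, 0, 0, 0, 0, 0, 0],
])

```text
time_s: 10.87
tool_pos: [0.514, -0.066, 0.0281]
orientation: [[0.993, 0.118, -0.001], [0.118, -0.993, 0.0], [-0.001, -0.001, -1.0]]
wrist_force: [0.7, -0.8, 1.6]
opening: 0.0853
```

>>> jog_arm([
  [90, 0, 0, 0, 0, 0, 0],
  [90, 0, 0, 0, 0, 0, 0],
  [110, 0, 0, 0, 0, 0, 0],
  [120, 0, 0, 0, 0, 0, 0],
  [130, 0, 0, 0, 0, 0, 0],
])

```text
time_s: 11.28
tool_pos: [0.5149, -0.0665, 0.0294]
orientation: [[0.993, 0.118, 0.001], [0.118, -0.993, -0.001], [0.001, 0.001, -1.0]]
wrist_force: [-0.7, -1.0, 5.3]
opening: 0.042
```

>>> jog_arm([
  [150, 0, 0, 0, 0, 0, 0],
  [180, 0, 0, 0, 0, 0, 0],
  [220, 0, 0, 0, 0, 0, 0],
  [255, 0, 0, 0, 0, 0, 0],
  [255, 0, 0, 0, 0, 0, 0],
])

```text
time_s: 11.7
tool_pos: [0.515, -0.0668, 0.0302]
orientation: [[0.993, 0.118, 0.002], [0.118, -0.993, -0.001], [0.002, 0.001, -1.0]]
wrist_force: [-4.3, -1.1, 12.9]
opening: 0.0336
```

>>> jog_arm([
  [255, 0, 0, 0, 0, 0, 0],
  [255, 0, 0, 0, 0, 0, 0],
  [255, 0, 0, 0, 0, 0, 0],
  [255, 0, 0, 0, 0, 0, 0],
])

```text
time_s: 12.03
tool_pos: [0.5151, -0.0668, 0.0303]
orientation: [[0.993, 0.118, 0.002], [0.118, -0.993, -0.001], [0.002, 0.002, -1.0]]
wrist_force: [-3.9, -1.5, 12.3]
opening: 0.0335
```

Run:
```python
from cov import *
np.set_printoptions(precision=4,suppress=True,linewidth=220)
s=manip.get_state(); R=s['orientation'];print(s['time_s'],s['tool_pos'],s['opening'],s['wrist_force'],s['moment']); cover("8")
n="side"
im=cv2.imread(f"pics/{n}8_full.png"); cv2.imwrite(f"pics/{n}8z.png",cv2.resize(im[150:250,280:410],None,fx=6,fy=6,interpolation=cv2.INTER_CUBIC))
```

```text
12.0333 [ 0.5151 -0.0668  0.0303] 0.0335440795688743 [-3.919  -1.4573 12.3438] [-0.2198  0.5594  0.0413]
side 2021 1846 lean deg 88.18298275902549 ydrift -0.12490127577688218 x at hinge -0.0004750409397524754 zmax 0.14999825054545107
top 1473 1049 lean deg 88.27160340450192 ydrift -0.04304028156964037 x at hinge -0.0005811394117715672 zmax 0.1497978724315075
```

View pics/side8z.png

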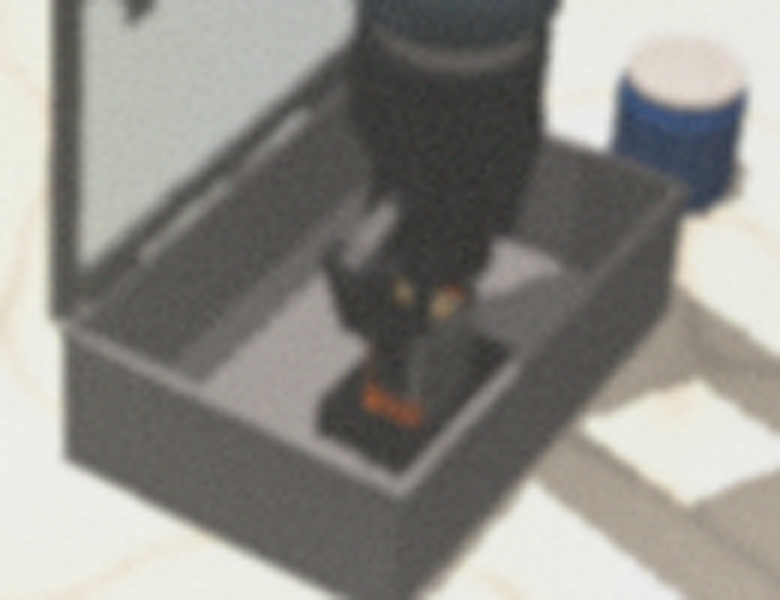

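The fingers are closed on the catches at (390,360), with an opening of 33.5 mm. That is well below the free 52 mm and somewhat under the expected 38 mm. I'll lift gently first and check.

>>> jog_arm([
  [255, 0, 0, -0.003, 0, 0, 0],
  [255, 0, 0, -0.004, 0, 0, 0],
  [255, 0, 0, -0.006, 0, 0, 0],
  [255, 0, 0, -0.008, 0, 0, 0],
  [255, 0, 0, -0.01, 0, 0, 0],
])

```text
time_s: 12.55
tool_pos: [0.5139, -0.066, 0.0599]
orientation: [[0.993, 0.118, -0.001], [0.118, -0.993, 0.001], [-0.001, -0.001, -1.0]]
wrist_force: [0.6, 0.7, -1.5]
opening: 0.0331
```

Run:
```python
from cov import *
s=manip.get_state(); print(s['time_s'],s['tool_pos'],s['opening'],s['wrist_force'],s['moment'])
im,d=cams.capture("side"); cv2.imwrite("pics/side9z.png",cv2.resize(im[150:250,280:410],None,fx=6,fy=6,interpolation=cv2.INTER_CUBIC))
```

```text
12.55 [ 0.51393581 -0.06595064  0.05985806] 0.03314594834726769 [ 0.58164911  0.68656441 -1.51863568] [-0.03467116 -0.01290061 -0.01144693]
```

View pics/side9z.png

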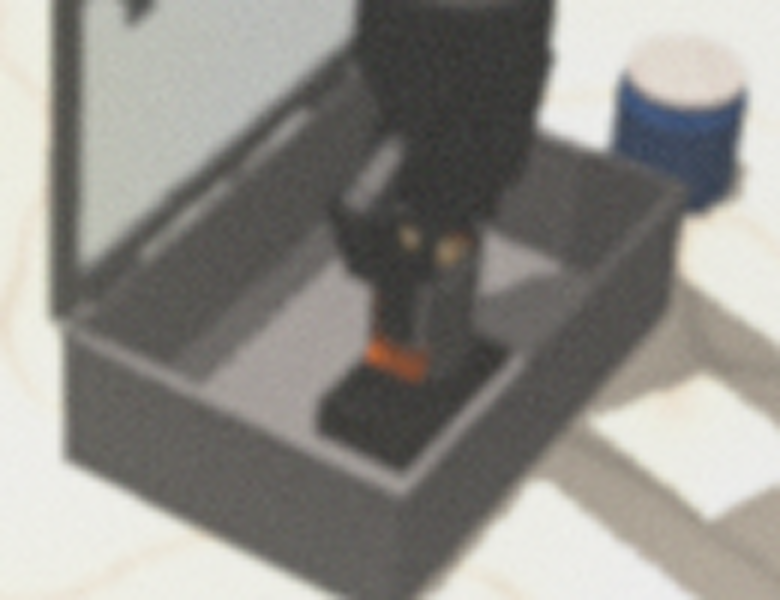

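The carrier comes out with the fingers: wrist force −1.5 N, about its weight, and it has risen relative to the socket. Lifting it well clear.

>>> jog_arm([
  [255, 0, 0, -0.016, 0, 0, 0],
  [255, 0, 0, -0.02, 0, 0, 0],
  [255, 0, 0, -0.02, 0, 0, 0],
  [255, 0, 0, -0.02, 0, 0, 0],
  [255, 0, 0, -0.014, 0, 0, 0],
])

```text
time_s: 13.02
tool_pos: [0.5151, -0.0663, 0.152]
orientation: [[0.993, 0.118, 0.002], [0.118, -0.993, -0.001], [0.002, 0.001, -1.0]]
wrist_force: [1.4, 0.7, -2.2]
opening: 0.033
```

>>> jog_arm([
  [255, 0, 0, -0.01, 0, 0, 0],
  [255, 0, 0, -0.005, 0, 0, 0],
  [255, 0, 0, 0, 0, 0, 0],
  [255, 0, 0, 0, 0, 0, 0],
  [255, 0, 0, 0, 0, 0, 0],
])

```text
time_s: 13.43
tool_pos: [0.5138, -0.0659, 0.1636]
orientation: [[0.993, 0.118, -0.002], [0.118, -0.993, 0.001], [-0.002, -0.001, -1.0]]
wrist_force: [-0.3, -0.9, -1.3]
opening: 0.0337
```

Run:
```python
from cov import *
np.set_printoptions(precision=4,suppress=True,linewidth=220)
s=manip.get_state(); print(s['time_s'],s['tool_pos'],s['opening'],s['wrist_force'],s['joint_vel']); cover("10")
im=cv2.imread("pics/side10_full.png"); cv2.imwrite("pics/side10z.png",cv2.resize(im[110:250,280:410],None,fx=4.2,fy=4.2,interpolation=cv2.INTER_CUBIC))
P=cloud("side",np.load("pics/side10.npy"))
for q in cams.silhouettes("side","carrier")[:1]:
    m=cv2.erode(q['region'].astype(np.uint8),np.ones((2,2)))>0; p=P[m]; p=p[~np.isnan(p[:,0])]; print(q['conf'],q['rect'],np.percentile(p,[5,50,95],axis=0))
for t in("tin","jar","wrench"):
    for n in ("side","top"):
        r=cams.find_in(n,t)[:1]; print(t,n,[(x['rect'],round(x['conf'],2)) for x in r])
```

```text
13.4333 [ 0.5138 -0.0659  0.1636] 0.033681893182434364 [-0.3154 -0.8957 -1.3111] [-0.0907  0.3998  0.0268  0.0112  0.1298  0.0851]
side 2143 1969 lean deg 88.28942835752596 ydrift -0.10571070322232846 x at hinge -0.000661454798677859 zmax 0.14999986602404242
top 700 519 lean deg 88.31270964704933 ydrift -0.296516697217968 x at hinge -0.00032419778637208477 zmax 0.1498011424284627
0.78 [343.9, 155.1, 362.8, 181.6] [[ 0.4959 -0.0755  0.1474]
 [ 0.4993 -0.0584  0.1665]
 [ 0.5168 -0.0442  0.1985]]
tin side [([381.0, 156.5, 405.2, 185.5], 0.57)]
tin top [([454.5, 173.7, 484.2, 206.6], 0.84)]
jar side [([247.3, 215.3, 271.8, 253.0], 0.73)]
jar top []
wrench side [([288.7, 256.8, 362.9, 292.8], 0.6)]
wrench top [([276.8, 206.2, 314.3, 268.8], 0.57)]
```

View pics/side10z.png

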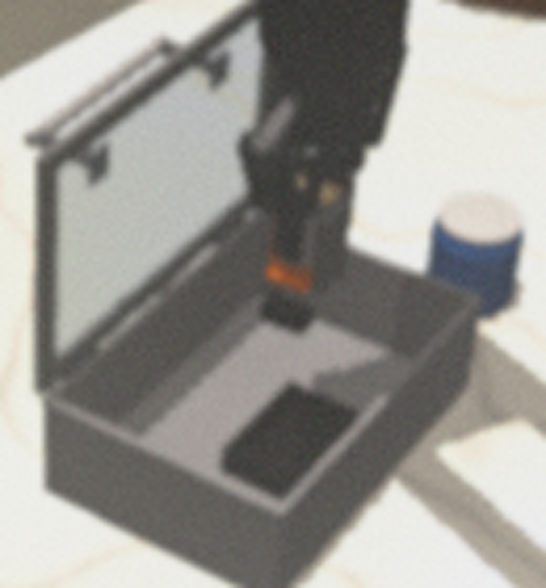

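View pics/top10.png

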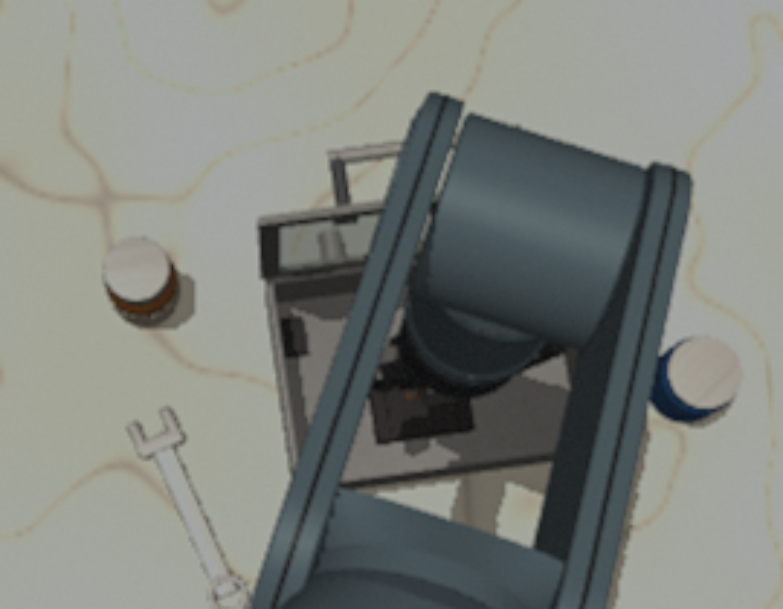

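The carrier hangs upright over the empty socket, its foot at about (305,310) in the side picture, with its depth reading spanning z ≈ 0.147–0.199 m. The cover is at 88.3° and the bystanders are where they were. I'll let it settle, then hand in.

>>> jog_arm([
  [255, 0, 0, 0, 0, 0, 0],
  [255, 0, 0, 0, 0, 0, 0],
  [255, 0, 0, 0, 0, 0, 0],
  [255, 0, 0, 0, 0, 0, 0],
  [255, 0, 0, 0, 0, 0, 0],
])

```text
time_s: 14.3
tool_pos: [0.5144, -0.0662, 0.1647]
orientation: [[0.993, 0.118, 0.0], [0.118, -0.993, -0.0], [0.0, 0.0, -1.0]]
wrist_force: [0.1, -0.1, -2.2]
opening: 0.0336
```

Run:
```python
from h import *
s=manip.get_state(); print(s['time_s'],s['tool_pos'],s['opening'],s['wrist_force'],s['joint_vel'])
print(manip.sign_off())
```

```text
14.3 [ 0.51441891 -0.06618133  0.16465334] 0.03355245046949371 [ 0.12499332 -0.10498167 -2.1884483 ] [-0.06432676 -0.01124979  0.03239947 -0.03931327 -0.05253922  0.06399949]
the job is handed in; nothing more can be done
None
```

I swung the cover upright by its bar and let go of it. Then I pinched both catches, lifted the carrier out, and handed the job in at 14.3 s (limit 54 s) while holding it above the box.

My last checks before handing in:
- **Cover:** both cameras' depth fits put it at 88.3°, within the 12° allowed.
- **Carrier:** it hung upright over the empty socket, with its underside about 0.143 m above the bench and the arm at rest. The wrist force of −2.2 N fits the carrier's weight.
- **Bystanders:** the tin and wrench were where they started in both cameras. The network missed the jar in the last top picture, but I saw it in place there. The side camera also found it, but missed it at the start, so I had no earlier box to compare.

One reading disagreed: the finger opening was 33.6 mm, where I expected about 38 mm with the catches fully in. I put this down to give in the fingers, since the 10 mm bar also read low at about 7.6 mm. There was no direct reading of how far each catch was pressed in.

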